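Reject a marked faceplate: off its hook, over on the rest, flat into the reject box

ROBOT

A 7-joint arm with a two-finger parallel gripper is mounted at the origin on the work surface. World frame = base frame: x ahead of the robot, y to its left, z up, the work surface at z = 0. Lengths are in m, angles in rad, forces in N, time in s.
With the tool pointing down it reaches from about 0.425 to 0.925 m from the base axis. Payload 6.8 kg.
Tool frame: the origin (TCP) lies at the very end of the fingers, on their centre line; the grasp point (between the pads) lies 19 mm behind it; z points along the fingers, y is the line along which they close (so a half turn about z gives the same grasp; the last joint's range is limited). The gripper opens to 85 mm and grips with 20 to 120 N. Pads are 22 mm wide; open, the fingers measure 114 mm over their backs; the gripper's body (76 mm by 85 mm) begins 54 mm behind the grasp point. The pads swing forward as they close: fully open they stand 13 mm farther back than shut.
Start: joints at [0.995, 0.477, 0.022, 1.555, -0.011, 1.109, -0.083], TCP at [0.304, -0.602, 0.231] pointing down, gripper open.
Joint ranges: [-2.96, 2.96], [-0.34, 2.1], [-1.41, 1.46], [0.24, 2.44], [-1.37, 4.51], [0.17, 1.92], [-2.96, 2.96]. Speed limits (rad/s): [2.39, 2.39, 3.14, 3.14, 3.14, 3.14, 3.14].

INTERFACE

Orientations are given as a rotation vector (axis times angle).
In Python, from bench import get_obs, viewer, r gives the robot as it stands. The module is installed in compiled form; this text tells all that it offers.
- The arm moves only by the tool play_rows, never from a script. Its argument "commands" is a list that holds one entry, the list of rows, each a list of 5 numbers: the gripper's target within -1 to 1 (shut at 1, half-way at 0, fully open at -1), then the shift along the tool's x, y, z scaled (see below), then the turn about the tool's z scaled (see below). A call has 1 to 12 rows; each row is the pose to reach, as a shift and turn from the pose commanded when the call began, along the tool's axes at that moment; what a row does not reach only later rows make up. The controller multiplies each number of a shift by 0.2 m and each number of a turn by pi/2 rad. A row lasts 1/12 s, in which the tool goes at most 41.7 mm and 7.16 degrees, less where a joint would pass 70% of its speed; a pose out of reach is approached as far as the arm can. A call with a number of a shift or a turn outside -1 to 1 is refused whole. A call with a gripper value outside its range is refused whole. The fingers move at their own pace and stop on an object; "grip_force" is the grip in N (left out, the last holds). Time passes only in rows, so rows that repeat a pose let the fingers close. It gives the time, the measured TCP pose, the force, the opening and the grip force at its end, in the units of the state.
- get_obs(): the state, without advancing time (a new reading comes with each control period).
- viewer.grab_frame(name): name is "scene" or "top" or "wrist"; returns a dict with "pixels" (400x640x3 uint8, red, green, blue), "fovy" (degrees; the focal length in pixels is half the picture's height over the tangent of half this angle, whatever the lens; pixels are square), "cx", "cy" (the principal point, pixels), "distortion" ([k1, k2, p1, p2, k3] as OpenCV has them; the pictures are not rectified), "world_to_cam" (4x4, takes a point from world to camera coordinates); the wrist camera has in their place "hand_eye" (4x4, takes a point from camera to tool coordinates, whose origin is the TCP and whose axes are the flange's). Camera axes: x right, y up, looking along -z (the intrinsics and any distortion apply to the point x, -y, -z); pixel columns grow to the right and rows downward; lengths in m; the calibration is good to about 2 mm. A picture is of the moment at which its call begins: read the wrist's pose just before it. There is no depth.
- r.hand_in(): hands the job in; it is judged then, once.
Trained networks look in a picture, given as the dict that the camera call returned (one of the last four; its "shot" number tells which), for a name from the list of things; names that differ only in an ending like _2 or _b are one class to them, and where a whole thing is asked for, a point or a joint stands for the part that bears it (a point fixed in the world has none). Each returns a list of dicts, best first, with "score" (0 to 1); they miss things now and then, are a little off and sometimes report something else, mostly with a low value. They report only what shows in the picture. A call takes as long as a camera call. They do not tell look-alikes from the thing itself.
- viewer.trace(picture, thing): "pixels" (400x640 bool, what is visible of it) and "rect" ([left, top, right, bottom] in pixels, round what is visible of it).
The state is a dict: "clock": time; "joints": joint angles; "qvel": joint speeds; "tau": joint torques, N m; "tcp_pos": TCP position; "orientation": TCP orientation; "contact_force": force on the tool from outside, world axes, zero at the start; "moment": the same for the moment, N m; "grip_width": finger opening in m; "gripper_force": force on a finger pad.
Only numpy, scipy, OpenCV 4.12 (cv2) and the standard library are available. Lean on these libraries where they do the work, as an engineer would, in place of code of your own. Each camera call takes 0.05 s, during which the arm holds its last target. There are 200 camera calls.

TASK

The red faceplate is a reject: lift it up and off its hook, lean it on the sloping white rest with its lower end on the lip, and let go of it there. Then take it again another way and drop it into the orange reject box so that it ends lying flat on the box's floor. Leave the blue plate hanging on its hook, and do not knock over or shift the other things.

Things in the scene. Friction and masses are not known exactly. Their poses are not given: they have to be found in the camera images.
- red_plate: The reject: flat red faceplate, 110 mm long (z axis, up as it hangs), 54 wide (y), 6 thick (x); about 90 g; both faces alike. Origin at its centre. It hangs by a window 20 mm wide (y), 18 high (z), centred 16 mm above the origin; the solid strip above the window is 30 mm high and can be pinched across the thickness.
- blue_plate: A good plate of the same shape and size but blue, hanging on the other hook 90 mm away; stays there. Which hook holds which plate changes.
- rack: Fixed hook rack. Origin at its foot, under the front face of an upright white panel 190 mm wide (y), top 188 mm up; z up. Two hooks of 6 mm wire stick out along -x at y = -45 and +45 mm, 180 mm up: level to x = -54 mm, then rising 7 mm to the tip at x = -66. A plate hangs about 40 mm from the panel; it comes off lifted about 10 mm and drawn out along -x.
- hook_a (a point): Point on the wire centre line of the hook at rack y = -45 mm, where a plate hangs (rack x = -40 mm).
- hook_b (a point): The same on the hook at rack y = +45 mm.
- rest_board: Sloping white board of the fixed rest, leaning back 45 degrees. Origin: middle of the corner line of board face and lip, 44 mm above the table. z: up the slope; y: level, across; x: into the board (plates lie on its -x side). Board 28 mm wide (plates overhang it 13 mm each side), face 75 mm long; lip 14 mm deep, 5 thick. Foot below: 70 mm wide, 10 thick.
- rest_seat (a point): Where the centre of a plate is when it lies properly on the rest (3 mm in front of the board's face, 55 mm up the slope from the lip). Same axes as the board: a seated plate has its x axis along the board's x and its z axis along the board's z (either way).
- reject_box: Fixed orange open reject box. Origin: centre of its underside on the bed; z up. Inside 124 mm along x and 76 mm along y; floor 4 mm thick, walls 4 mm thick and 34 mm high over the origin. The two long sides are cut down to 10 mm over the middle 66 mm of x for the fingers. The plate fits lying flat with its length along the box's x.
- cleaner: Bystander: white cleaner bottle, 52 mm diameter, 150 mm tall, origin under its base.
- lens_cap: Bystander: black lens cap, 64 mm diameter, 16 mm high, origin under its base.
- wrench: Bystander: small steel wrench, about 150 mm long, lying on the bed.
- mug: Bystander: white mug, 76 mm diameter, 90 mm tall, origin under its base.
- ring_blank: Bystander: brass cylinder, 44 mm diameter, 50 mm tall, origin under its base.
- jar: Bystander: amber jar, 60 mm diameter, 70 mm tall, origin under its base.
There are look-alikes about, which are no part of the job. There is more than one size of the red_plate; the job needs the middle-sized.

How it is judged:
By the outcome, as a careful person would: the job done as asked, in the order asked, and still so for the second after the job is handed in, with the robot touching nothing.
It also fails if it takes over 53 s, if anything falls off the work surface, if the arm or the gripper's body presses on something with over 40 N, if the wrist force passes 120 N, or if a joint passes its speed limit or range.

## Working session

There is one attempt and no reset: what is moved stays moved. The work goes in short steps, Python scripts to look and compute and a tool call to move; the robot and the scene stay as the last step left them, time stands still between calls to the robot, and variables do not carry over. Pictures are saved under pics/ and viewed, at most 10 in all, crops included, and the job is handed in when it is done.

Besides the shell and the picture viewer there is one more tool, called after ">>>" by a JSON object that holds its "method" and its "body", one argument or row to a line. play_rows: Moves the arm, as the interface text tells. Shifts and turns lie within -1 to 1; 1 stands for 0.2 m of shift or pi/2 rad of turn. Its arguments: {"type":"object","properties":{"commands":{"type":"array","items":{"type":"array","items":{"type":"array","items":{"type":"number","minimum":-1,"maximum":1}}}},"grip_force":{"type":"number"}},"required":["commands"]}

```bash
mkdir -p pics; ls; python3 - <<'E'
from bench import get_obs, viewer, r
import cv2, numpy as np
o=get_obs(); print({k:np.round(v,3).tolist() for k,v in o.items()})
for n in ("scene","top"):
    f=viewer.grab_frame(n)
    cv2.imwrite(f"pics/{n}0.png",f["pixels"][:,:,::-1])
    print(n,f["fovy"],f["cx"],f["cy"],f["distortion"],np.round(f["world_to_cam"],4).tolist())
    for t in ["red_plate","blue_plate","rack","rest_board","reject_box","cleaner","lens_cap","wrench","mug","ring_blank","jar"]:
        print(t,[(round(d["score"],2),np.round(d["rect"]).tolist()) for d in viewer.trace(f,t)][:5])
E
```

```text
pics
{'clock': 0.0, 'joints': [0.995, 0.478, 0.022, 1.556, -0.012, 1.109, -0.083], 'qvel': [-0.001, -0.002, 0.001, 0.0, 0.0, -0.001, 0.001], 'tau': [-0.0, -59.645, 1.608, -28.12, 0.013, 0.009, -0.0], 'tcp_pos': [0.304, -0.602, 0.23], 'orientation': [-3.054, -0.728, 0.001], 'contact_force': [-0.216, 0.536, -0.624], 'moment': [-0.01, -0.074, 0.007], 'gripper_force': 0.0, 'grip_width': 0.086}
scene 44.69950187846212 315.7127332956955 196.93713169902702 [-0.08907588  0.          0.          0.          0.        ] [[-0.8879, 0.4599, 0.0134, 0.4542], [-0.2664, -0.5377, 0.7999, 0.1048], [0.3751, 0.7066, 0.6, -1.7065], [0.0, 0.0, 0.0, 1.0]]
red_plate [(0.87, [427.0, 303.0, 447.0, 324.0]), (0.78, [348.0, 210.0, 372.0, 259.0]), (0.68, [357.0, 302.0, 394.0, 366.0])]
blue_plate [(0.66, [382.0, 203.0, 402.0, 231.0]), (0.28, [343.0, 213.0, 423.0, 317.0])]
rack [(0.8, [342.0, 214.0, 422.0, 316.0])]
rest_board [(0.62, [318.0, 197.0, 332.0, 203.0])]
reject_box [(0.77, [269.0, 140.0, 300.0, 168.0]), (0.71, [372.0, 213.0, 380.0, 228.0]), (0.62, [278.0, 263.0, 309.0, 313.0])]
cleaner [(0.61, [244.0, 20
[... 623 characters left out ...]
(0.58, [247.0, 181.0, 251.0, 204.0]), (0.42, [190.0, 227.0, 202.0, 238.0]), (0.18, [320.0, 126.0, 339.0, 150.0])]
blue_plate [(0.66, [244.0, 214.0, 256.0, 236.0]), (0.44, [438.0, 209.0, 485.0, 246.0]), (0.3, [370.0, 248.0, 392.0, 268.0])]
rack [(0.76, [221.0, 176.0, 256.0, 254.0]), (0.62, [305.0, 249.0, 316.0, 264.0])]
rest_board [(0.81, [334.0, 216.0, 361.0, 226.0])]
reject_box [(0.69, [440.0, 210.0, 488.0, 248.0]), (0.49, [336.0, 216.0, 360.0, 227.0])]
cleaner [(0.75, [320.0, 128.0, 338.0, 150.0]), (0.57, [335.0, 219.0, 362.0, 226.0])]
lens_cap [(0.9, [369.0, 246.0, 392.0, 269.0])]
wrench []
mug []
ring_blank [(0.61, [304.0, 249.0, 315.0, 263.0])]
jar [(0.85, [436.0, 135.0, 458.0, 155.0])]
```

```bash
python3 - <<'E'
import cv2
a=cv2.imread("pics/scene0.png")[120:380,190:470]; b=cv2.imread("pics/top0.png")[100:300,150:510]
cv2.imwrite("pics/s1.png",cv2.resize(a,None,fx=2.3,fy=2.3,interpolation=cv2.INTER_CUBIC)); cv2.imwrite("pics/t1.png",cv2.resize(b,None,fx=2.2,fy=2.2,interpolation=cv2.INTER_CUBIC))
E
```

```text
(no output)
```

View pics/s1.png

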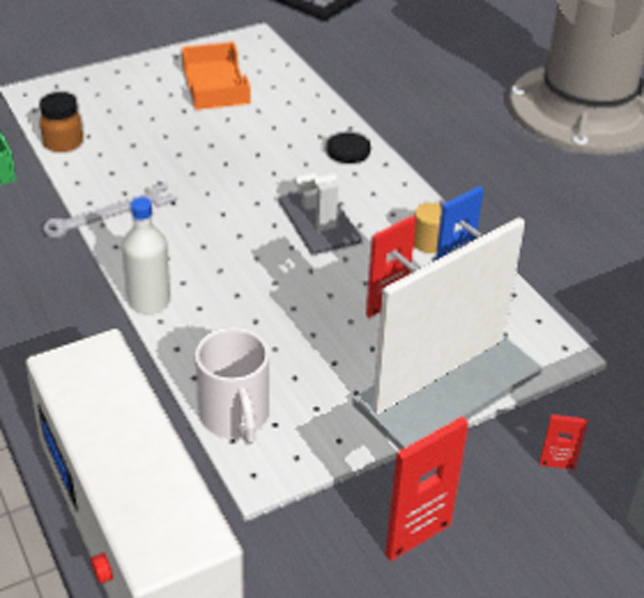

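View pics/t1.png

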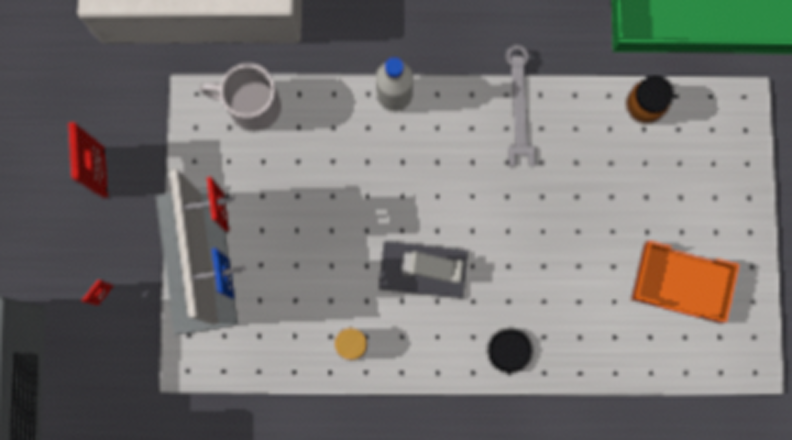

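The red things in the scene picture: a plate hanging on the left hook (360,235), a larger one standing behind the rack (375,334) and a tiny one (437,313). Only the hanging one fits, because it is on a hook and middle-sized. The rest is near (323,210) and the orange box near (285,155). I'll localise the box and rack roughly, then bring the wrist camera in.

```bash
cat > h.py <<'E'
import numpy as np, cv2
from scipy.optimize import minimize, least_squares
from scipy.spatial.transform import Rotation as R
from bench import get_obs, viewer, r
def cam(f, o=None):
    F=200/np.tan(np.radians(f["fovy"])/2)
    K=np.array([[F,0,f["cx"]],[0,F,f["cy"]],[0,0,1]])
    if "world_to_cam" in f: W=np.array(f["world_to_cam"])
    else:
        T=np.eye(4);T[:3,:3]=R.from_rotvec(o["orientation"]).as_matrix();T[:3,3]=o["tcp_pos"]
        W=np.linalg.inv(T@np.array(f["hand_eye"]))
    W=np.diag([1,-1,-1,1])@W
    return K,np.array(f["distortion"],float),W
def proj(c,P):
    K,d,W=c
    return cv2.projectPoints(np.asarray(P,float).reshape(-1,3),cv2.Rodrigues(W[:3,:3])[0],W[:3,3],K,d)[0][:,0]
def onplane(c,px,z):
    K,d,W=c
    n=cv2.undistortPoints(np.asarray(px,float).reshape(-1,1,2),K,d)[:,0]
    D=np.c_[n,np.ones(len(n))]@W[:3,:3]; C=-W[:3,:3].T@W[:3,3]
    return C+D*((z-C[2])/D[:,2])[:,None]
def tri(cs,pxs):
    A=np.zeros((3,3));b=np.zeros(3)
    for c,px in zip(cs,pxs):
        a=onplane(c,[px],0)[0];C=-c[2][:3,:3].T@c[2][:3,3];d=(a-C)/np.linalg.norm(a-C)
        M=np.eye(3)-np.outer(d,d);A+=M;b+=M@C
    return np.linalg.solve(A,b)
def grab(n,save=None):
    o=get_obs();f=viewer.grab_frame(n)
    if save: cv2.imwrite(f"pics/{save}.png",f["pixels"][:,:,::-1])
    return f,cam(f,o),o
def col(f,name):
    h,s,v=cv2.split(cv2.cvtColor(f["pixels"],cv2.COLOR_RGB2HSV))
    if name=="red": m=((h<5)|(h>172))&(s>150)&(v>60)
    if name=="orange": m=(h>6)&(h<16)&(s>170)&(v>60)
    if name=="blue": m=(h>105)&(h<125)&(s>130)
    return m
def blob(m,px):
    n,l,st,_=cv2.connectedComponentsWithStats(m.astype(np.uint8))
    d=[(np.hypot(*(np.argwhere(l==i)[:,::-1]-px).T).min()-0.001*st[i,4],i) for i in range(1,n) if st[i,4]>15]
    return l==min(d)[1]
def hullfit(views,pts,p0,pose,steps):
    "views: (cam,mask); silhouette area mismatch of projected convex hull, with 8x sub-pixel"
    S=4; ms=[]
    for c,m in views:
        ys,xs=np.nonzero(m);hl=cv2.convexHull(np.c_[xs,ys].astype(np.int32))
        ms.append(hl[:,0].astype(float))
    def cost(p):
        t=0
        for (c,m),hl in zip(views,ms):
            q=cv2.convexHull(proj(c,pose(p,pts)).astype(np.float32)); g=cv2.convexHull(hl.astype(np.float32))
            i=cv2.intersectConvexConvex(q,g)[0]; t+=1-i/(cv2.contourArea(q)+cv2.contourArea(g)-i+1e-9)
        return t
    s=np.vstack([p0]+[np.array(p0)+np.eye(len(p0))[k]*steps[k] for k in range(len(p0))])
    x=minimize(cost,p0,method="Nelder-Mead",options=dict(initial_simplex=s,maxiter=600))
    return x.x,x.fun
def box(lo,hi): return np.array([[x,y,z] for x in (lo[0],hi[0]) for y in (lo[1],hi[1]) for z in (lo[2],hi[2])],float)
def yawpose(z=0):
    def f(p,P):
        c,s=np.cos(p[2]),np.sin(p[2]);return P@np.array([[c,s,0],[-s,c,0],[0,0,1]])+[p[0],p[1],p[3] if len(p)>3 else z]
    return f
def tooldelta(target,yaw_axis=None):
    "shift in tool axes (row units) from the current pose"
    o=get_obs();M=R.from_rotvec(o["orientation"]).as_matrix()
    return M.T@(np.array(target)-o["tcp_pos"])/0.2
E
python3 - <<'E'
from h import *
S=grab("scene");T=grab("top")
for n,px in (("scene",(285,155)),("top",(464,229))): pass
ms=blob(col(S[0],"orange"),(285,155));mt=blob(col(T[0],"orange"),(464,229))
p0=onplane(T[1],[(464,229)],0.02)[0]
B=box((-.066,-.042,0),(.066,.042,.034))
for y0 in (1.4,1.7,1.1,2.0): 
  for v in ([(T[1],mt)],[(S[1],ms),(T[1],mt)]):
    print(y0,hullfit(v,B,[p0[0],p0[1],y0],yawpose(0),[.01,.01,.15]))
q=lambda u,v:(150+u/2.2,100+v/2.2)
print("panel top",onplane(T[1],[q(177,172),q(199,318)],.188))
print("rest",onplane(T[1],[q(404,265),q(460,265),q(404,250),q(460,283)],.09))
print("restfoot",onplane(T[1],[q(383,241),q(470,250),q(463,298),q(380,288)],.01))
print("red top",onplane(T[1],[q(211,179),q(227,230)],.213),"blue top",onplane(T[1],[q(216,249),q(231,297)],.213))
f,c,o=grab("wrist","w0");print(f["fovy"],np.round(f["hand_eye"],3).tolist())
print(R.from_rotvec(o["orientation"]).as_matrix().round(3).tolist())
E
```

```text
1.4 (array([ 0.48936428, -0.29909473,  1.37107689]), np.float64(0.0982784967810485))
1.4 (array([ 0.48570079, -0.301671  ,  1.31959124]), np.float64(0.30412691218637633))
1.7 (array([ 0.48936091, -0.29910831,  1.37094671]), np.float64(0.09827871569123603))
1.7 (array([ 0.48570408, -0.30165688,  1.31954614]), np.float64(0.30412387187381296))
1.1 (array([ 0.48937525, -0.2990868 ,  1.37095578]), np.float64(0.0982782727413164))
1.1 (array([ 0.48570175, -0.30166249,  1.31954083]), np.float64(0.3041246168924223))
2.0 (array([ 0.48937142, -0.29908857,  1.37089409]), np.float64(0.09827847270242707))
2.0 (array([ 0.48571472, -0.30165496,  1.31922515]), np.float64(0.30413236862093884))
panel top [[0.6110676  0.38818984 0.188     ]
 [0.42503426 0.35423131 0.188     ]]
rest [[0.50355197 0.09742382 0.09      ]
 [0.50380804 0.02221174 0.09      ]
 [0.52384068 0.09748464 0.09      ]
 [0.47955857 0.02230778 0.09      ]]
restfoot [[0.54631429 0.12709191 0.01      ]
 [0.53386814 0.00361254 0.01      ]
 [0.46567345 0.01384242 0.01      ]
 [0.47939459 0.13094729 0.01      ]]
red top [[0.59737609 0.33969327 0.213     ]
 [0.53299926 0.31774794 0.213     ]] blue top [[0.50916538 0.33085008 0.213     ]
 [0.44972095 0.31065805 0.213     ]]
62.685555278740985 [[-0.001, 0.945, 0.327, 0.085], [1.0, 0.001, 0.001, 0.001], [0.001, 0.327, -0.945, -0.142], [0.0, 0.0, 0.0, 1.0]]
[[0.893, 0.451, 0.0], [0.451, -0.893, -0.0], [0.0, 0.0, -1.0]]
```

>>> {"method": "play_rows", "body": {
  "commands": [
    [[-1,0.94,-0.64,-0.4,0.18],[-1,0.94,-0.64,-0.4,0.18],[-1,0.94,-0.64,-0.4,0.18],[-1,0.94,-0.64,-0.4,0.18],[-1,0.94,-0.64,-0.4,0.18],[-1,0.94,-0.64,-0.4,0.18],[-1,0.94,-0.64,-0.4,0.18]]
  ]
}}

```text
clock: 1.93
tcp_pos: [0.4205, -0.3969, 0.3143]
orientation: [3.126, 0.307, 0.009]
contact_force: [0.1, 0.2, -0.1]
grip_width: 0.0855
gripper_force: 0.0
```

```bash
python3 - <<'E'
from h import *
f,c,o=grab("wrist","w1")
print(o["clock"],o["tcp_pos"].round(4) if hasattr(o["tcp_pos"],"round") else o["tcp_pos"],R.from_rotvec(o["orientation"]).as_matrix().round(3).tolist())
print("reproj box",proj(c,[[.489,-.299,.01]]))
m=col(f,"orange"); ys,xs=np.nonzero(m); print(m.sum(),xs.min(),xs.max(),ys.min(),ys.max())
m=blob(m,proj(c,[[.489,-.299,.01]])[0])
B=box((-.066,-.042,0),(.066,.042,.034))
print(hullfit([(c,m)],B,[.489,-.299,1.37],yawpose(0),[.01,.01,.1]))
print(hullfit([(c,m)],B,[.489,-.299,1.37,0.0],yawpose(),[.01,.01,.1,.01]))
print("to",tooldelta([.50,.14,.32]))
E
```

```text
1.9333 [ 0.4205 -0.3969  0.3143] [[0.981, 0.195, 0.006], [0.195, -0.981, 0.0], [0.006, 0.001, -1.0]]
reproj box [[253.60591399  84.66432019]]
8096 183 311 24 141
(array([ 0.48727607, -0.29420356,  1.31540854]), np.float64(0.02155425168560854))
(array([ 0.48712989, -0.29590337,  1.31389317,  0.00483006]), np.float64(0.007658067479142772))
to [ 0.91983088 -2.57218498 -0.03504993]
```

>>> {"method": "play_rows", "body": {
  "commands": [
    [[-1,0.39,-1,0,0],[-1,0.39,-1,0,0],[-1,0.39,-1,0,0],[-1,0.39,-1,0,0],[-1,0.39,-1,0,0],[-1,0.39,-1,0,0]]
  ]
}}

```text
clock: 2.48
tcp_pos: [0.4556, -0.186, 0.3113]
orientation: [-3.125, -0.302, -0.001]
contact_force: [1.3, 0.6, -0.2]
grip_width: 0.0854
gripper_force: 0.0
```

>>> {"method": "play_rows", "body": {
  "commands": [
    [[-1,0.35,-1,0,0],[-1,0.35,-1,0,0],[-1,0.35,-1,0,0],[-1,0.35,-1,0,0],[-1,0.35,-1,0,0],[-1,0.35,-1,0,0]]
  ]
}}

```text
clock: 2.98
tcp_pos: [0.487, 0.0242, 0.3114]
orientation: [-3.124, -0.304, -0.002]
contact_force: [0.5, 1.5, 1.0]
grip_width: 0.0853
gripper_force: 0.0
```

```bash
python3 - <<'E'
from h import *
f,c,o=grab("wrist","w2")
print(o["clock"],np.round(o["tcp_pos"],4))
print("rest",proj(c,[[.504,.07,.05]]), "rack a",proj(c,[[.565,.328,.18]]))
cv2.imwrite("pics/w2b.png",cv2.resize(f["pixels"][:,:,::-1],(800,500)))
E
```

```text
2.9833 [0.487  0.0242 0.3114]
rest [[284.83142008 136.39493785]] rack a [[-77.47849649   6.73496605]]
```

View pics/w2b.png

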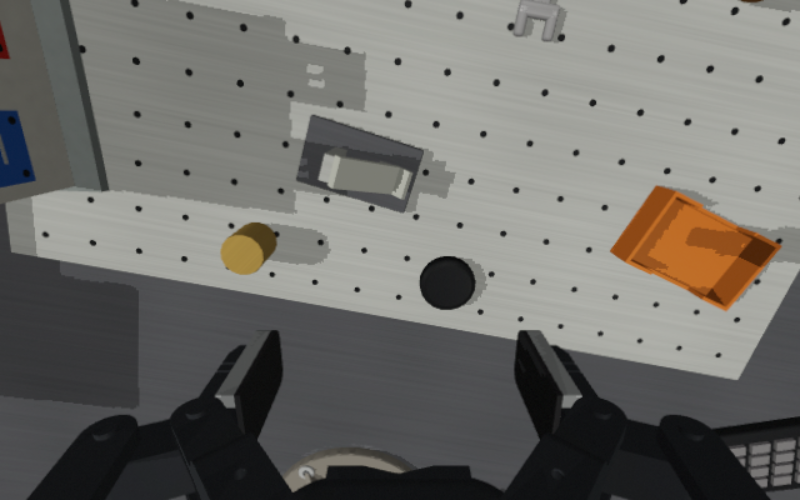

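```bash
python3 - <<'E'
from h import *
a=cv2.imread("pics/w2.png")[85:175,230:345]; b=cv2.imread("pics/scene0.png")[185:235,305:355]
c=cv2.imread("pics/scene0.png")[195:265,335:405]
z=lambda i,h:cv2.resize(i,(int(i.shape[1]*h/i.shape[0]),h),interpolation=cv2.INTER_CUBIC)
cv2.imwrite("pics/rest1.png",np.hstack([z(a,300),np.zeros((300,4,3),np.uint8),z(b,300)]).copy())
t=np.vstack([np.hstack([z(a,300),z(b,300)]),np.zeros((290,683,3),np.uint8)])
t[300:590,:290]=z(c,290); cv2.imwrite("pics/rest1.png",t)
E
```

```text
(no output)
```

View pics/rest1.png

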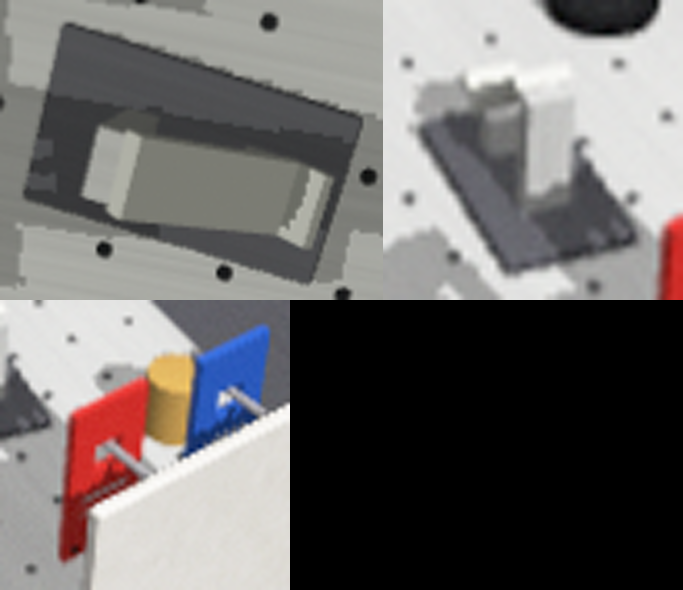

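```bash
cat >> h.py <<'E'
def restpts():
    # board local: x into board, z up slope, y across; thick guess 5
    P=np.vstack([box((0,-.014,0),(.005,.014,.075)),box((-.014,-.014,-.005),(.005,.014,0))])
    s=np.sqrt(.5); X=np.array([s,0,-s]);Z=np.array([s,0,s]);Y=np.array([0,1,0])
    return P@np.array([X,Y,Z])+[0,0,.044]
E
python3 - <<'E'
from h import *
for n in ("wrist","top"):
    f,c,o=grab(n)
    ds=[d for d in viewer.trace(f,"rest_board") if d["score"]>.3]
    print(n,[(round(d["score"],2),np.round(d["rect"]).tolist(),int(d["pixels"].sum())) for d in ds])
    g=proj(c,[[.504,.06,.07]])[0]
    if not ds: continue
    m=min(ds,key=lambda d:np.hypot(*(np.array(d["rect"]).reshape(2,2).mean(0)-g)))["pixels"]
    for y0 in (1.75,1.75-np.pi):
        for z in (0,.005):
            p,e=hullfit([(c,m)],restpts(),[.504-.03*np.cos(y0),.06-.03*np.sin(y0),y0],yawpose(z),[.01,.01,.1]); print(z,p.round(4),round(e,4))
E
```

```text
wrist [(0.83, [260.0, 121.0, 326.0, 160.0], 1576)]
0 [0.501  0.0313 1.4572] 0.0336
0.005 [0.5021 0.0309 1.4669] 0.0266
0 [ 0.5004  0.0788 -1.4252] 0.0994
0.005 [ 0.5011  0.0783 -1.4253] 0.0897
top []
```

>>> {"method": "play_rows", "body": {
  "commands": [
    [[-1,0.5,-1,0,0],[-1,0.5,-1,0,0],[-1,0.5,-1,0,0],[-1,0.5,-1,0,0],[-1,0.5,-1,0,0],[-1,0.5,-1,0,0],[-1,0.5,-1,0,0]]
  ]
}}

```text
clock: 3.82
tcp_pos: [0.5482, 0.2349, 0.3106]
orientation: [-3.126, -0.295, 0.001]
contact_force: [-0.4, -0.9, 0.9]
grip_width: 0.0855
gripper_force: 0.0
```

```bash
python3 - <<'E'
from h import *
f,c,o=grab("wrist","w3")
print(o["clock"],np.round(o["tcp_pos"],4))
P=box((-.003,-.027,-.055),(.003,.027,.055))
g=proj(c,[[.565,.328,.16]])[0]; print(g)
for n in ("red","blue"):
    m=col(f,n)
    g=proj(c,[[.565,.328,.16] if n=="red" else [.48,.32,.16]])[0]
    m=blob(m,g); ys,xs=np.nonzero(m); print(n,m.sum(),xs.min(),xs.max(),ys.min(),ys.max())
    p0=[.565,.328,1.75,.16] if n=="red" else [.48,.32,1.75,.16]
    p,e=hullfit([(c,m)],P,p0,yawpose(),[.01,.01,.1,.005]);print(p.round(4),round(e,4))
    p,e=hullfit([(c,m)],P,p0[:3],yawpose(.163),[.01,.01,.1]);print(p.round(4),round(e,4))
cv2.imwrite("pics/w3b.png",cv2.resize(f["pixels"][:,:,::-1],(800,500)))
E
```

```text
3.8167 [0.5482 0.2349 0.3106]
[219.51974157 144.83444662]
red 3088 173 228 103 186
[0.5702 0.3384 1.7319 0.165 ] 0.0092
[0.5696 0.3392 1.7329] 0.0161
blue 2291 180 228 189 280
[0.4787 0.3292 1.7221 0.1646] 0.0852
[0.4778 0.3297 1.7244] 0.0863
```

View pics/w3b.png

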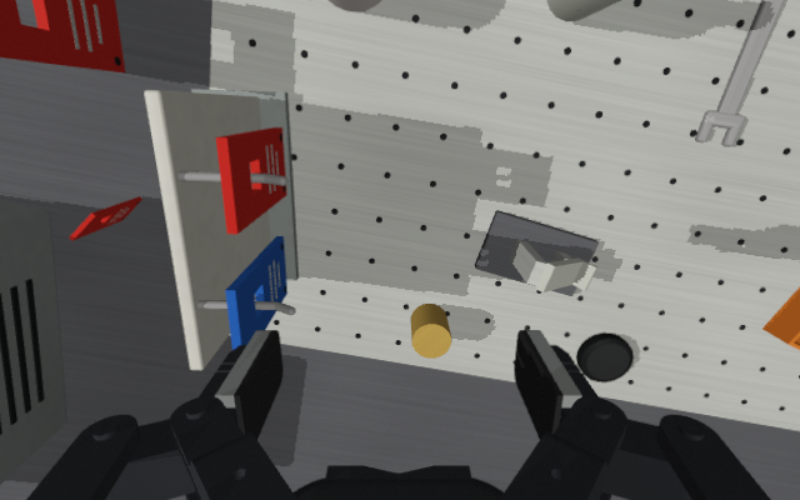

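>>> {"method": "play_rows", "body": {
  "commands": [
    [[0.3,0.2,-0.49,0,0.02],[0.3,0.2,-0.49,0,0.02],[0.3,0.2,-0.49,0,0.02],[0.3,0.2,-0.49,0,0.02],[0.3,0.2,-0.49,0.2,0.02],[0.3,0.2,-0.49,0.3,0.02],[0.3,0.2,-0.49,0.3,0.02]]
  ]
}}

```text
clock: 4.45
tcp_pos: [0.5683, 0.3297, 0.246]
orientation: [3.126, 0.234, -0.011]
contact_force: [-0.5, -1.4, -1.8]
grip_width: 0.03
gripper_force: 0.0
```

```bash
python3 - <<'E'
from h import *
f,c,o=grab("wrist","w4")
print(o["clock"],np.round(o["tcp_pos"],4),o["grip_width"])
P=box((-.003,-.027,-.055),(.003,.027,.055))
m=blob(col(f,"red"),proj(c,[[.570,.338,.18]])[0]); ys,xs=np.nonzero(m); print(m.sum(),xs.min(),xs.max(),ys.min(),ys.max(), proj(c,[[.570,.338,.22]]))
p,e=hullfit([(c,m)],P,[.57,.338,1.73,.163],yawpose(),[.01,.01,.1,.005]);print(p.round(4),round(e,4))
print(tooldelta([.570,.338,.2]))
crop=f["pixels"][:,:,::-1][60:320,150:500];cv2.imwrite("pics/w4b.png",cv2.resize(crop,None,fx=2,fy=2))
E
```

```text
4.45 [0.5683 0.3297 0.246 ] 0.029977287528358997
1416 300 312 152 282 [[303.52697573 237.94334748]]
[0.5685 0.3365 1.7213 0.1637] 0.0955
[ 0.00993138 -0.03544301  0.24456383]
```

View pics/w4b.png

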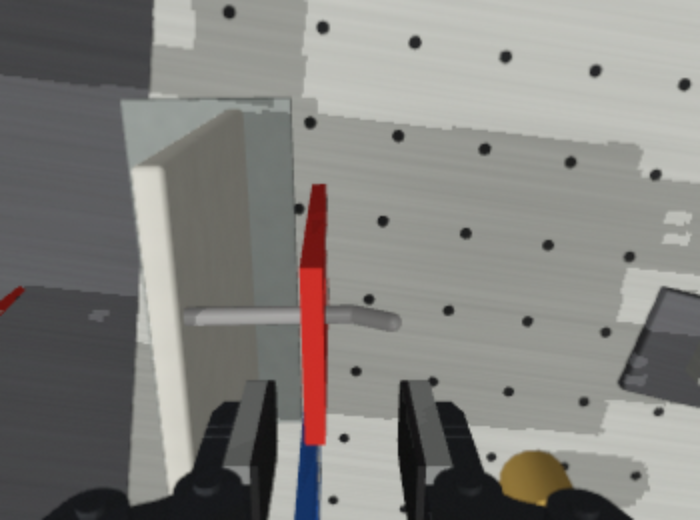

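```bash
python3 - <<'E'
from h import *
for i in range(3):
    o=get_obs(); print(o["clock"],np.round(o["tcp_pos"],4),np.round(o["orientation"],3), np.abs(o["qvel"]).max()); viewer.grab_frame("top")
E
```

```text
4.5 [0.5693 0.3309 0.249 ] [ 3.128  0.235 -0.006] 0.07220969944719459
4.55 [0.5701 0.3324 0.2513] [ 3.131e+00  2.350e-01 -1.000e-03] 0.047821851939915005
4.6 [0.5705 0.3337 0.2528] [3.132e+00 2.370e-01 3.000e-03] 0.024891283031383157
```

>>> {"method": "play_rows", "body": {
  "commands": [
    [[0.3,0,0,0.15,0],[0.3,0,0,0.25,0],[0.3,0,0,0.25,0],[0.3,0,0,0.25,0],[1,0,0,0.25,0],[1,0,0,0.25,0],[1,0,0,0.25,0],[1,0,0,0.25,0],[1,0,0,0.25,0]]
  ],
  "grip_force": 40
}}

```text
clock: 5.4
tcp_pos: [0.5697, 0.336, 0.203]
orientation: [-3.132, -0.241, -0.003]
contact_force: [-0.9, -1.8, 6.0]
grip_width: 0.0049
gripper_force: 44.7
```

```bash
python3 - <<'E'
from h import *
f,c,o=grab("wrist"); print(o["clock"],np.round(o["tcp_pos"],4),np.round(o["orientation"],3),o["grip_width"],o["gripper_force"])
E
```

```text
5.4 [0.5697 0.336  0.203 ] [-3.132e+00 -2.410e-01 -3.000e-03] 0.004943184381291526 44.7182035446167
```

>>> {"method": "play_rows", "body": {
  "commands": [
    [[1,0,0,-0.05,0],[1,0,0,-0.05,0],[1,0,0,-0.05,0],[1,0,0.06,-0.05,0],[1,0,0.12,-0.055,0],[1,0,0.18,-0.06,0],[1,0,0.24,-0.06,0],[1,0,0.3,-0.06,0],[1,0,0.35,-0.06,0],[1,0,0.35,-0.06,0]]
  ]
}}

```text
clock: 6.28
tcp_pos: [0.581, 0.2625, 0.2131]
orientation: [3.131, 0.234, 0.0]
contact_force: [0.7, -1.1, -1.1]
grip_width: 0.0051
gripper_force: 43.7
```

```bash
python3 - <<'E'
from h import *
f,c,o=grab("wrist","w5"); print(o["clock"],np.round(o["tcp_pos"],4),np.round(o["orientation"],3),o["grip_width"],o["gripper_force"],np.round(o["contact_force"],1))
ds=[d for d in viewer.trace(f,"rest_board") if d["score"]>.3]
print([(round(d["score"],2),np.round(d["rect"]).tolist(),int(d["pixels"].sum())) for d in ds], proj(c,[[.502,.031,.049],[.507,.084,.1]]))
crop=f["pixels"][:,:,::-1][100:400,100:500];cv2.imwrite("pics/w5b.png",cv2.resize(crop,None,fx=2,fy=2))
E
```

```text
6.2833 [0.581  0.2625 0.2131] [3.131 0.234 0.   ] 0.005119304989784135 43.70727181434631 [ 0.7 -1.1 -1.1]
[(0.75, [484.0, 261.0, 539.0, 311.0], 1247)] [[521.25304416 278.96321096]
 [499.61963353 297.96066881]]
```

View pics/w5b.png

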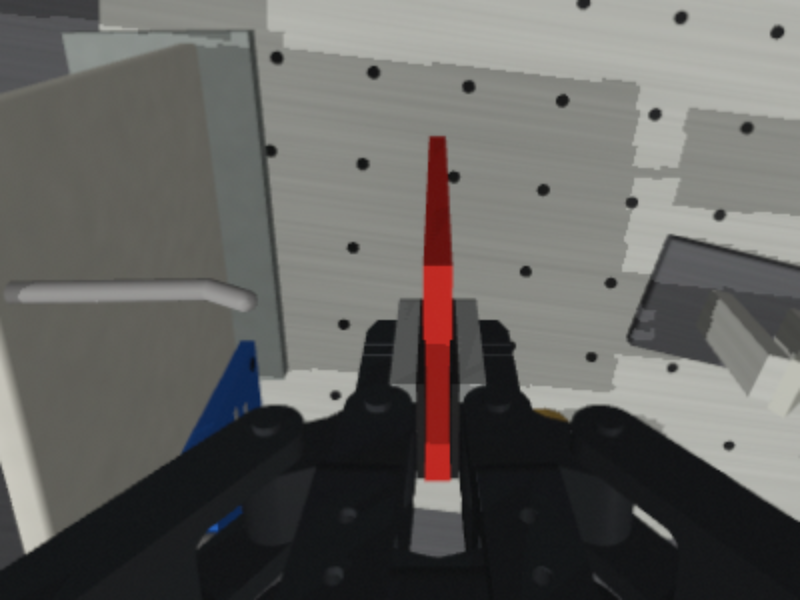

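>>> {"method": "play_rows", "body": {
  "commands": [
    [[1,0,0.1,-0.2,0],[1,-0.1,0.3,-0.2,0.03],[1,-0.25,0.5,-0.2,0.03],[1,-0.4,0.7,-0.2,0.03],[1,-0.53,0.88,-0.2,0.03],[1,-0.53,0.88,-0.2,0.03],[1,-0.53,0.88,-0.2,0.03],[1,-0.53,0.88,-0.2,0.03],[1,-0.53,0.88,-0.2,0.03]]
  ]
}}

```text
clock: 7.13
tcp_pos: [0.5025, 0.078, 0.2537]
orientation: [-3.136, -0.17, -0.002]
contact_force: [0.4, -0.4, -1.2]
grip_width: 0.0052
gripper_force: 43.7
```

```bash
python3 - <<'E'
from h import *
grab("top"); f,c,o=grab("wrist","w6"); print(o["clock"],np.round(o["tcp_pos"],4),np.round(o["orientation"],3),np.abs(o["qvel"]).max())
ds=[d for d in viewer.trace(f,"rest_board") if d["score"]>.3]
print([(round(d["score"],2),np.round(d["rect"]).tolist(),int(d["pixels"].sum())) for d in ds], proj(c,[[.502,.031,.049],[.507,.084,.1]]))
# expected outlines for overlay
im=f["pixels"][:,:,::-1].copy()
for q in proj(c,yawpose(.005)([.502,.031,1.467],restpts())): cv2.circle(im,tuple(int(v) for v in q),1,(0,255,0),-1)
cv2.imwrite("pics/w6b.png",cv2.resize(im[150:400,200:460],None,fx=2.3,fy=2.3,interpolation=cv2.INTER_CUBIC))
E
```

```text
7.1833 [0.5026 0.0784 0.2536] [-3.136e+00 -1.710e-01 -2.000e-03] 0.00819786909166744
[(0.68, [307.0, 158.0, 377.0, 190.0], 1699)] [[361.85047383 173.00173541]
 [313.03394637 175.71151651]]
```

View pics/w6b.png

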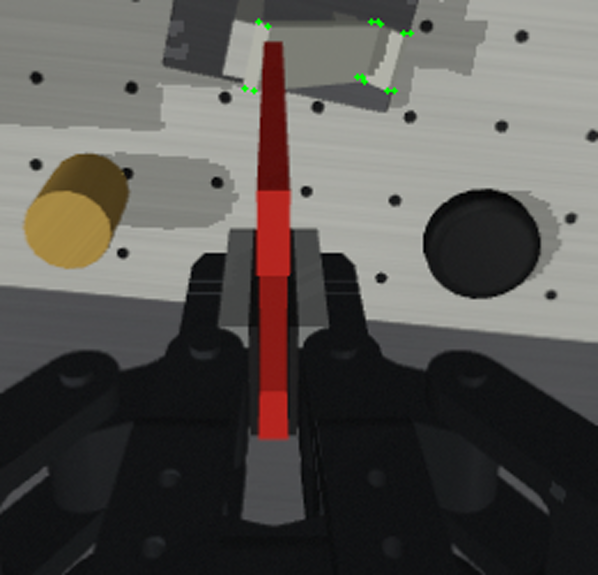

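>>> {"method": "play_rows", "body": {
  "commands": [
    [[1,-0.03,0.225,0.1,0],[1,-0.03,0.225,0.2,0],[1,-0.03,0.225,0.3,0],[1,-0.03,0.225,0.4,0],[1,-0.03,0.225,0.48,0],[1,-0.03,0.225,0.5,0],[1,-0.03,0.225,0.5,0],[1,-0.03,0.225,0.5,0],[1,-0.03,0.225,0.5,0],[1,-0.03,0.225,0.5,0],[1,-0.03,0.225,0.5,0]]
  ]
}}

```text
clock: 8.2
tcp_pos: [0.5015, 0.0311, 0.1542]
orientation: [3.137, 0.167, 0.003]
contact_force: [-0.5, 0.0, -1.2]
grip_width: 0.0052
gripper_force: 43.7
```

```bash
python3 - <<'E'
from h import *
f,c,o=grab("wrist","w7"); grab("wrist");f,c,o=grab("scene","s7");o=get_obs();print(o["clock"],np.round(o["tcp_pos"],4),np.round(o["orientation"],3),np.round(o["contact_force"],2))
im=f["pixels"][:,:,::-1].copy()
for q in proj(c,yawpose(.005)([.502,.031,1.467],restpts())): cv2.circle(im,tuple(int(v) for v in q),0,(0,255,0),-1)
m=blob(col(f,"red"),proj(c,[[.502,.031,.1]])[0]);ys,xs=np.nonzero(m);print(m.sum(),xs.min(),xs.max(),ys.min(),ys.max())
z0=o["tcp_pos"][2]
for b in (-.094,-.097,-.09): print(b,proj(c,[[.502-.0269,.0305-.0026,z0+b],[.502+.0269,.0305+.0026,z0+b]]).round(1).tolist())
cv2.imwrite("pics/s7b.png",cv2.resize(im[120:240,270:390],None,fx=5,fy=5,interpolation=cv2.INTER_CUBIC))
E
```

```text
8.35 [0.5011 0.0309 0.1537] [3.137e+00 1.670e-01 1.000e-03] [ 0.78  0.48 -1.25]
339 316 332 161 197
-0.094 [[330.9, 193.3], [315.9, 199.0]]
-0.097 [[330.9, 194.1], [315.9, 199.8]]
-0.09 [[331.0, 192.3], [316.0, 197.9]]
```

View pics/s7b.png

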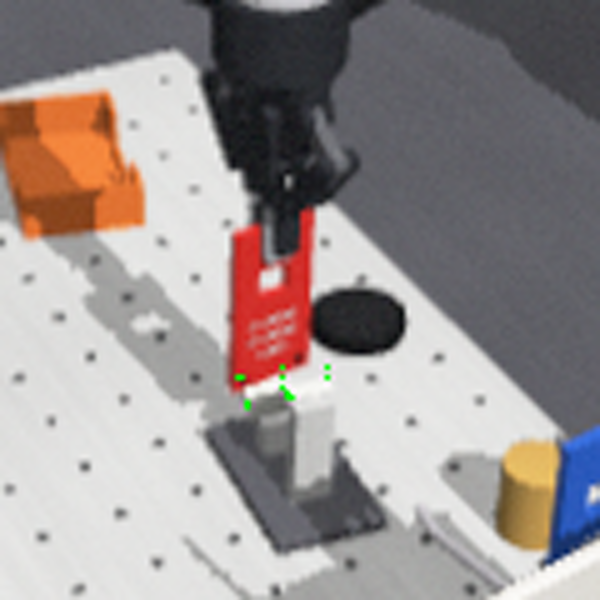

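>>> {"method": "play_rows", "body": {
  "commands": [
    [[1,0,0,0.02,0],[1,0,0,0.03,0],[1,0,0,0.03,0],[1,0,0,0.03,0]]
  ]
}}

```text
clock: 8.68
tcp_pos: [0.5006, 0.0309, 0.147]
orientation: [3.137, 0.167, -0.001]
contact_force: [-0.1, 0.2, -0.7]
grip_width: 0.0048
gripper_force: 43.7
```

>>> {"method": "play_rows", "body": {
  "commands": [
    [[1,0,0,0.01,0],[1,0,0,0.01,0],[1,0,0,0.01,0]]
  ]
}}

```text
clock: 8.93
tcp_pos: [0.5008, 0.0309, 0.1452]
orientation: [3.137, 0.167, -0.0]
contact_force: [-1.0, 0.4, -0.4]
grip_width: 0.0054
gripper_force: 43.7
```

>>> {"method": "play_rows", "body": {
  "commands": [
    [[1,0,0,0.01,0],[1,0,0,0.01,0],[1,0,0,0.01,0]]
  ]
}}

```text
clock: 9.18
tcp_pos: [0.5008, 0.0309, 0.1432]
orientation: [-3.137, -0.167, 0.0]
contact_force: [-0.5, -0.4, -0.7]
grip_width: 0.0053
gripper_force: 43.7
```

>>> {"method": "play_rows", "body": {
  "commands": [
    [[1,0,0,0.01,0],[1,0,0,0.01,0],[1,0,0,0.01,0]]
  ]
}}

```text
clock: 9.43
tcp_pos: [0.5007, 0.0309, 0.1412]
orientation: [-3.137, -0.167, 0.0]
contact_force: [-0.2, -0.3, -1.4]
grip_width: 0.0048
gripper_force: 43.7
```

>>> {"method": "play_rows", "body": {
  "commands": [
    [[1,0,0,0.01,0],[1,0,0,0.01,0],[1,0,0,0.01,0]]
  ]
}}

```text
clock: 9.68
tcp_pos: [0.5008, 0.0309, 0.1392]
orientation: [3.137, 0.167, -0.0]
contact_force: [0.7, 0.2, -0.9]
grip_width: 0.0053
gripper_force: 43.7
```

>>> {"method": "play_rows", "body": {
  "commands": [
    [[1,0,0,0.01,0],[1,0,0,0.01,0],[1,0,0,0.01,0]]
  ]
}}

```text
clock: 9.93
tcp_pos: [0.5011, 0.0308, 0.1374]
orientation: [3.137, 0.167, 0.001]
contact_force: [0.8, -0.3, 1.2]
grip_width: 0.0049
gripper_force: 44.0
```

>>> {"method": "play_rows", "body": {
  "commands": [
    [[1,0,0,0.01,0],[1,0,0,0.01,0],[1,0,0,0.01,0]]
  ]
}}

```text
clock: 10.18
tcp_pos: [0.5017, 0.0308, 0.1365]
orientation: [3.137, 0.166, 0.003]
contact_force: [-1.8, -0.7, 10.0]
grip_width: 0.0049
gripper_force: 45.5
```

```bash
python3 - <<'E'
from h import *
f,c,o=grab("scene","s8");grab("top","t8");print(np.round(o["tcp_pos"],4),np.round(o["contact_force"],2),np.round(o["moment"],2))
m=blob(col(f,"red"),proj(c,[[.502,.031,.1]])[0]);ys,xs=np.nonzero(m);print(m.sum(),xs.min(),xs.max(),ys.min(),ys.max())
z0=o["tcp_pos"][2]
for b in (-.094,-.09,-.086): print(b,proj(c,[[.502-.0269,.0305-.0026,z0+b],[.502+.0269,.0305+.0026,z0+b]]).round(1).tolist())
E
```

```text
[0.5017 0.0308 0.1365] [-1.79 -0.72  9.96] [-0.32  0.51 -0.12]
326 316 332 167 202
-0.094 [[330.7, 197.9], [315.9, 203.6]]
-0.09 [[330.8, 196.8], [315.9, 202.5]]
-0.086 [[330.8, 195.8], [315.9, 201.5]]
```

>>> {"method": "play_rows", "body": {
  "commands": [
    [[1,0,0,-0.01,0],[0.6,0,0,-0.015,0],[0.6,0,0,-0.015,0],[0.6,0,0,-0.015,0],[0.6,0,-0.025,-0.015,0],[0.6,0,-0.05,-0.015,0],[0.6,0,-0.075,-0.015,0],[0.6,0,-0.075,-0.015,0]]
  ],
  "grip_force": 30
}}

```text
clock: 10.95
tcp_pos: [0.4991, 0.0476, 0.1383]
orientation: [-3.136, -0.171, -0.0]
contact_force: [-0.1, 0.3, 0.8]
grip_width: 0.0169
gripper_force: 0.0
```

```bash
cat > lean.py <<'E'
from h import *
P=box((-.003,-.027,0),(.003,.027,.110))
def tilt(p,P):  # p: yaw of h, theta from vertical back, cx, cy ; pivot bottom centre
    c,s=np.cos(1.467),np.sin(1.467)
    h=P[:,0]*np.cos(p[0])+P[:,2]*np.sin(p[0]);z=P[:,2]*np.cos(p[0])-P[:,0]*np.sin(p[0])
    h=h+p[1]; l=P[:,1]+p[3]
    return np.c_[.502+h*c-l*s,.031+h*s+l*c,p[2]+z]
v=[];o=get_obs()
for n in ("scene","wrist"):
    f,c,_=grab(n); m=blob(col(f,"red"),proj(c,[[.505,.05,.12]])[0]); ys,xs=np.nonzero(m); print(n,m.sum(),xs.min(),xs.max(),ys.min(),ys.max()); v.append((c,m))
for k in (v,v[:1],v[1:]): 
    p,e=hullfit(k,P,[.2,0,.047,0],tilt,[.3,.004,.004,.004]); print("theta,h,z,lat",np.degrees(p[0]).round(1),p[1:].round(4),round(e,3))
print(np.round(o["tcp_pos"],4),o["grip_width"],np.round(o["contact_force"],1))
E
python3 lean.py
```

```text
scene 289 316 334 173 201
wrist 2425 298 353 167 325
theta,h,z,lat 10.2 [-0.0011  0.044   0.0013] 0.254
theta,h,z,lat 10.9 [-0.0902 -0.0206  0.0378] 0.116
theta,h,z,lat 10.2 [-0.0014  0.0408  0.0036] 0.045
[0.4991 0.0476 0.1383] 0.01689604960346629 [-0.1  0.3  0.8]
```

>>> {"method": "play_rows", "body": {
  "commands": [
    [[0.5,0.01,-0.02,0.008,0],[0.3,0.01,-0.043,0.0165,0],[0.2,0.01,-0.06,0.028,0],[0.1,0.01,-0.08,0.04,0],[0.06,0.01,-0.104,0.056,0],[0.06,0.01,-0.12,0.067,0],[0.06,0.01,-0.135,0.078,0],[0.06,0.01,-0.15,0.09,0],[0.06,0.01,-0.166,0.1,0],[0.06,0.01,-0.18,0.115,0],[0.06,0.01,-0.195,0.13,0],[0.06,0.01,-0.206,0.14,0]]
  ]
}}

```text
clock: 12.05
tcp_pos: [0.4968, 0.0875, 0.11]
orientation: [-3.137, -0.168, 0.0]
contact_force: [0.1, 0.8, 0.5]
grip_width: 0.04
gripper_force: 0.4
```

```bash
python3 lean.py
```

```text
scene 62 316 335 191 201
wrist 10493 272 420 181 323
theta,h,z,lat 45.5 [-0.0056  0.0484  0.0042] 0.651
theta,h,z,lat 42.1 [-0.6827 -0.5042  0.296 ] 0.26
theta,h,z,lat 41.6 [-0.001   0.0478  0.0027] 0.062
[0.4968 0.0875 0.11  ] 0.04001566984320224 [0.1 0.8 0.5]
```

>>> {"method": "play_rows", "body": {
  "commands": [
    [[0.06,0.01,-0.03,0,0],[0.06,0.01,-0.05,0,0],[-0.1,0.01,-0.05,0,0],[-0.2,0.01,-0.05,-0.05,0],[-0.2,0.01,-0.05,-0.2,0],[-0.2,0.01,-0.05,-0.4,0],[-0.2,0.01,-0.05,-0.5,0],[-0.2,0.01,-0.05,-0.5,0],[-0.2,0.01,-0.05,-0.5,0]]
  ]
}}

```text
clock: 12.9
tcp_pos: [0.4987, 0.0971, 0.2122]
orientation: [-3.137, -0.166, -0.006]
contact_force: [-0.3, -0.4, -0.3]
grip_width: 0.051
gripper_force: 0.0
```

```bash
cat > pose6.py <<'E'
from h import *
P=box((-.003,-.027,-.055),(.003,.027,.055))
s=np.sqrt(.5);a=1.467;H=np.array([np.cos(a),np.sin(a),0]);Y=np.array([-np.sin(a),np.cos(a),0]);U=np.array([0,0,1.])
B=np.c_[(H-U)*s,Y,(H+U)*s]; O=np.array([.502,.031,.046])
def pose(p,P): # local rotvec (p0..2, x0.1rad scale none), local shift from rest_seat
    return O+(B@(np.array([-.003,0,.055])[:,None]+np.array(p[3:])[:,None]+R.from_rotvec(p[:3]).as_matrix()@P.T)).T
def see(names=("scene","wrist")):
    o=get_obs();v=[]
    for n in names:
        f,c,_=grab(n,"p%d%s"%(o["clock"]*100,n)); m=blob(col(f,"red"),proj(c,[O+.055*B[:,2]])[0]); ys,xs=np.nonzero(m); print(n,m.sum(),xs.min(),xs.max(),ys.min(),ys.max()); v.append((c,m))
    for k in [v]+[[x] for x in v]:
        p,e=hullfit(k,P,np.zeros(6),pose,[.1,.1,.15,.004,.006,.006]); print("rot deg",np.degrees(p[:3]).round(1),"shift mm",(p[3:]*1e3).round(1),round(e,3))
    print(o["clock"],np.round(o["tcp_pos"],4),np.round(o["joints"],2),np.round(o["contact_force"],1))
if __name__=="__main__": see()
E
python3 pose6.py
```

```text
scene 64 316 344 190 201
wrist 4893 298 397 154 229
rot deg [-0.3  2.7  4.5] shift mm [-1.2  2.9 -0.9] 0.305
rot deg [6.2 3.  4.3] shift mm [-0.9  5.   6.7] 0.138
rot deg [-3.1  0.5 -0.1] shift mm [ 3.2  3.6 -4. ] 0.007
12.9 [0.4987 0.0971 0.2122] [ 0.04  0.25 -0.41  1.95  0.12  0.96 -1.9 ] [-0.3 -0.4 -0.3]
```

>>> {"method": "play_rows", "body": {
  "commands": [
    [[-1,0,0.146,0,-0.08],[-1,0,0.146,0,-0.16],[-1,0,0.146,0,-0.24],[-1,0,0.146,0,-0.32],[-1,0,0.146,0,-0.4],[-1,0,0.146,0,-0.48],[-1,0,0.146,0,-0.56],[-1,0,0.146,0,-0.64],[-1,0,0.146,0,-0.72],[-1,0,0.146,0,-0.8],[-1,0,0.146,0,-0.866],[-1,0,0.146,0,-0.866]]
  ]
}}

```text
clock: 14.0
tcp_pos: [0.4999, 0.0678, 0.2089]
orientation: [-2.328, -2.106, 0.004]
contact_force: [1.0, 0.5, -0.3]
grip_width: 0.0856
gripper_force: 0.0
```

>>> {"method": "play_rows", "body": {
  "commands": [
    [[-1,0,0,0,0],[-1,0,0,0,0],[-1,0,0,0,0]]
  ]
}}

```text
clock: 14.25
tcp_pos: [0.5006, 0.0681, 0.2099]
orientation: [-2.336, -2.1, 0.001]
contact_force: [-0.6, -0.3, 0.4]
grip_width: 0.0855
gripper_force: 0.0
```

```bash
python3 - <<'E'
from pose6 import *
see(); o=get_obs(); print(np.round(o["orientation"],3)); M=R.from_rotvec(o["orientation"]).as_matrix();print(M[:,0].round(3)); print(tooldelta([.5022,.068,.067]))
for t in("red_plate",): pass
E
```

```text
scene 65 316 344 190 201
wrist 4153 279 355 149 218
rot deg [-0.   2.7  4.6] shift mm [-1.3  3.9 -0.8] 0.291
rot deg [6.2 3.  4.3] shift mm [-0.9  5.   6.7] 0.138
rot deg [-3.2  0.2  0. ] shift mm [ 2.1  2.7 -3.2] 0.003
14.25 [0.5006 0.0681 0.2099] [ 0.27  0.28 -0.61  1.94  0.19  0.97 -0.55] [-0.6 -0.3  0.4]
[-2.335 -2.102  0.   ]
[ 0.105  0.994 -0.   ]
[5.31520075e-05 7.21612244e-03 7.15863368e-01]
```

>>> {"method": "play_rows", "body": {
  "commands": [
    [[-1,0,0.013,0.15,0],[-1,0,0.013,0.3,0],[-1,0,0.013,0.45,0],[-1,0,0.013,0.6,0],[-1,0,0.013,0.7,0],[-1,0,0.013,0.72,0],[-1,0,0.013,0.72,0],[-1,0,0.013,0.72,0],[-1,0,0.013,0.72,0]]
  ]
}}

```text
clock: 15.1
tcp_pos: [0.5047, 0.0682, 0.0678]
orientation: [2.333, 2.102, 0.004]
contact_force: [0.1, -0.5, 0.3]
grip_width: 0.0853
gripper_force: 0.0
```

>>> {"method": "play_rows", "body": {
  "commands": [
    [[1,0,0,0,0],[1,0,0,0,0],[1,0,0,0,0],[1,0,0,0,0],[1,0,0,0,0],[1,0,0,0,0],[1,0,0,0,0]]
  ],
  "grip_force": 40
}}

```text
clock: 15.68
tcp_pos: [0.5041, 0.0677, 0.0674]
orientation: [2.334, 2.101, 0.001]
contact_force: [-2.0, -1.3, 6.8]
grip_width: 0.0532
gripper_force: 40.6
```

```bash
python3 - <<'E'
from pose6 import *
see(("wrist",))
E
```

```text
wrist 10108 222 407 241 310
rot deg [-1.2 -0.2 -0.2] shift mm [ 1.4  1.3 -2.4] 0.006
rot deg [-1.2 -0.2 -0.2] shift mm [ 1.4  1.3 -2.4] 0.006
15.6833 [0.5041 0.0677 0.0674] [ 0.17  0.49 -0.53  2.05  0.38  0.69 -0.71] [-2.  -1.3  6.8]
```

>>> {"method": "play_rows", "body": {
  "commands": [
    [[1,0,0,-0.1,0],[1,0,0,-0.25,0],[1,0,0,-0.45,0],[1,-0.1,0,-0.62,0],[1,-0.25,0.02,-0.62,0],[1,-0.42,0.03,-0.62,0],[1,-0.6,0.05,-0.62,0],[1,-0.78,0.05,-0.62,0],[1,-0.95,0.05,-0.62,0],[1,-0.95,0.05,-0.62,0],[1,-0.95,0.05,-0.62,0]]
  ]
}}

```text
clock: 16.65
tcp_pos: [0.493, -0.1247, 0.1903]
orientation: [2.339, 2.097, -0.001]
contact_force: [0.4, 0.7, -0.8]
grip_width: 0.0527
gripper_force: 42.5
```

>>> {"method": "play_rows", "body": {
  "commands": [
    [[1,-0.15,0.02,0,0.05],[1,-0.3,0.03,0,0.1],[1,-0.47,0.045,0,0.1],[1,-0.65,0.045,0,0.1],[1,-0.82,0.045,0,0.1],[1,-0.9,0.045,0,0.1],[1,-0.945,0.045,0,0.1],[1,-0.945,0.045,0,0.1],[1,-0.945,0.045,0,0.1],[1,-0.945,0.045,0,0.1],[1,-0.945,0.045,0,0.1]]
  ]
}}

```text
clock: 17.57
tcp_pos: [0.4838, -0.3087, 0.1905]
orientation: [-2.488, -1.917, -0.001]
contact_force: [0.7, 0.3, -0.0]
grip_width: 0.0533
gripper_force: 42.5
```

```bash
cat > inbox.py <<'E'
from h import *
BX=np.array([.4871,-.2959,.005]);A=1.314
bx=np.array([np.cos(A),np.sin(A),0]);by=np.array([-np.sin(A),np.cos(A),0])
P=box((-.003,-.027,-.055),(.003,.027,.055))
def pose(p,P): # p: tilt of length from horizontal, yaw err, box x, y, z of centre
    t=p[0];L=np.cos(t)*bx+np.sin(t)*np.array([0,0,1]);N=np.cross(by,L)
    M=R.from_rotvec([0,0,p[1]]).as_matrix()@np.c_[N,by,L]
    return BX+p[2]*bx+p[3]*by+[0,0,p[4]]+P@M.T
def see(t0,x0,z0,n="wrist"):
    f,c,o=grab(n,"b%d%s"%(get_obs()["clock"]*100,n));g=proj(c,pose([t0,0,x0,0,z0],np.zeros((1,3))))[0]
    m=blob(col(f,"red"),g)
    p,e=hullfit([(c,m)],P,[t0,0,x0,0,z0],pose,[.1,.1,.006,.006,.006])
    d=np.array(o["tcp_pos"])-BX
    print("tilt,yaw deg",np.degrees(p[:2]).round(1),"centre mm",(p[2:]*1e3).round(1),round(e,3),"| tcp in box mm",(1e3*np.array([d@bx,d@by,d[2]])).round(1),"t",o["clock"],"F",np.round(o["contact_force"],1),"q7",o["joints"][6])
    M=R.from_rotvec(o["orientation"]).as_matrix();print("tool x angle",np.degrees(np.arctan2(M[1,0],M[0,0])).round(1))
    return p
E
python3 -c "
from inbox import *
see(.785,-.016,.2)"
```

```text
tilt,yaw deg [45.2  0.2] centre mm [-14.    0.  202.2] 0.016 | tcp in box mm [-1.330e+01 -1.000e-01  1.855e+02] t 17.5667 F [ 0.7  0.3 -0. ] q7 0.03895735543689565
tool x angle 75.2
```

>>> {"method": "play_rows", "body": {
  "commands": [
    [[1,-0.01,0,0.15,0],[1,-0.01,0,0.3,0],[1,-0.01,0,0.45,0],[1,-0.01,0,0.6,0],[1,-0.01,0,0.7,0],[1,-0.01,0,0.76,0],[1,-0.01,0,0.77,0],[1,-0.01,0,0.77,0],[1,-0.01,0,0.77,0],[1,-0.01,0,0.77,0]]
  ]
}}

```text
clock: 18.45
tcp_pos: [0.4833, -0.313, 0.0369]
orientation: [2.49, 1.913, 0.001]
contact_force: [0.2, 0.5, -1.0]
grip_width: 0.0529
gripper_force: 42.0
```

```bash
python3 -c "
from inbox import *
see(.785,-.016,.048)"
```

```text
tilt,yaw deg [41.8 -0.3] centre mm [-17.6  -0.9  49.7] 0.004 | tcp in box mm [-17.5  -0.6  31.9] t 18.45 F [ 0.2  0.5 -1. ] q7 -0.05757838545779947
tool x angle 75.1
```

>>> {"method": "play_rows", "body": {
  "commands": [
    [[1,0.015,0,0,0],[1,0.015,0,0.01,0],[1,0.018,0,0.02,0],[1,0.025,0,0.035,0],[1,0.032,0,0.05,0],[1,0.038,0,0.065,0],[1,0.045,0,0.078,0],[1,0.05,0,0.085,0],[1,0.05,0,0.085,0],[1,0.05,0,0.085,0]]
  ],
  "grip_force": 25
}}

```text
clock: 19.33
tcp_pos: [0.4867, -0.3015, 0.0204]
orientation: [2.49, 1.915, 0.003]
contact_force: [-0.7, 5.7, 8.9]
grip_width: 0.0532
gripper_force: 40.6
```

```bash
python3 -c "
from inbox import *
see(.5,-.007,.032)"
```

```text
tilt,yaw deg [24.9 -0.4] centre mm [-5.1 -1.3 35.4] 0.004 | tcp in box mm [-5.5 -1.  15.4] t 19.3333 F [-0.7  5.7  8.9] q7 -0.08792606563006049
tool x angle 75.1
```

>>> {"method": "play_rows", "body": {
  "commands": [
    [[0.9,0,0,0,0],[-0.6,0,0,0,0],[-1,0,0,0,0],[-1,0,0,0,0],[-1,0,0,0,0],[-1,0,0,-0.1,0],[-1,0,0,-0.3,0],[-1,0,0,-0.5,0],[-1,0,0,-0.7,0],[-1,0,0,-0.7,0],[-1,0,0,-0.7,0],[-1,0,0,-0.7,0]]
  ]
}}

```text
clock: 20.38
tcp_pos: [0.4846, -0.3036, 0.159]
orientation: [-2.492, -1.913, 0.001]
contact_force: [-0.5, 0.5, -0.2]
grip_width: 0.0853
gripper_force: 0.0
```

```bash
python3 -c "
from inbox import *
see(0,0,.007); see(0,0,.007,'top')
f,c,o=grab('wrist'); m=blob(col(f,'blue'),proj(c,[[.48,.32,.16]])[0])
a=cv2.resize(f['pixels'][:,:,::-1],(480,300)); f,c,o=grab('scene'); b=f['pixels'][:,:,::-1][130:330,190:470]; b=cv2.resize(b,(420,300)); cv2.imwrite('pics/end.png',cv2.resize(np.hstack([a,b]),(800,267)))"
```

```text
tilt,yaw deg [ 0.7 -0.4] centre mm [ 0.1 -1.5 11.6] 0.004 | tcp in box mm [ -8.    0.5 154. ] t 20.3833 F [-0.5  0.5 -0.2] q7 0.006020640867056144
tool x angle 75.0
tilt,yaw deg [9.4 1.8] centre mm [-16.3 -16.4 -74.7] 0.036 | tcp in box mm [ -7.8   1.1 153.1] t 20.4333 F [-0.4 -0.4 -0.7] q7 0.006063035869336592
tool x angle 75.0Traceback (most recent call last):
  File "<string>", line 4, in <module>
    f,c,o=grab('wrist'); m=blob(col(f,'blue'),proj(c,[[.48,.32,.16]])[0])
                           ~~~~^^^^^^^^^^^^^^^^^^^^^^^^^^^^^^^^^^^^^^^^^^
  File "h.py", line 41, in blob
    return l==min(d)[1]
              ~~~^^^
ValueError: min() iterable argument is empty
```

```bash
python3 -c "
from h import *
f,c,o=grab('wrist'); a=cv2.resize(f['pixels'][:,:,::-1],(400,250)); f,c,o=grab('scene'); b=f['pixels'][:,:,::-1][130:330,190:450]; cv2.imwrite('pics/end.png',np.hstack([cv2.resize(a,(400,308)),cv2.resize(b,(400,308))]))
P=cv2.imread('pics/scene0.png')[:,:,::-1]; d=np.abs(P.astype(int)-f['pixels']).sum(2)>120; n,l,st,_=cv2.connectedComponentsWithStats(d.astype(np.uint8)); print([s.tolist() for s in st[1:] if s[4]>12])"
```

```text
[[248, 0, 62, 118, 3056], [306, 0, 23, 19, 182], [428, 1, 25, 12, 62], [432, 4, 25, 13, 64], [457, 27, 14, 42, 94], [216, 62, 35, 19, 345], [230, 82, 20, 19, 169], [460, 82, 14, 33, 148], [436, 85, 21, 29, 142], [200, 105, 9, 6, 25], [433, 114, 3, 10, 15], [349, 214, 22, 45, 526], [299, 223, 28, 21, 256]]
```

View pics/end.png

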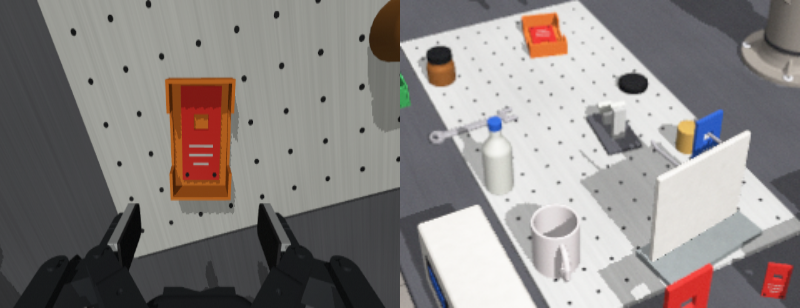

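The left half of the picture (wrist camera) shows the red plate flat in the orange box at about (200,140). The right half (scene camera) shows the blue plate still on its hook at (705,135), and nothing else has moved.

```bash
python3 -c "
from bench import r
print(r.hand_in())"
```

```text
the job is handed in; nothing more can be done
None
```

The red plate was unhooked, leaned on the rest and let go, then taken by its edges and dropped into the orange box, where it lies flat; the blue plate still hangs, nothing else moved, and the job was handed in at about 20.5 s (on the rest the red plate sat about 3° and 3 mm off true).

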